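# Brush shut the row of specimen-box lids

## Task

Shut the five flip lids of the specimen boxes for packing up. They are all hinged on the same side of their boxes: start at the end of the row on that hinge side, run your fingertips lightly along the row so that the lids fold over from the first to the last, and go along it again until every lid lies fully shut. Do not force a lid over backwards, press hard, push the tray out of its place, lift it, or disturb the tools and stones round it; finish with the fingers clear.

Things in the scene. Friction and masses are not known exactly. Their poses are not given: they have to be found in the camera images.
- specimen_tray: wooden tray, 52 x 236 x 14 mm, about 0.9 kg, loose on the table, with five black specimen boxes (36 mm square) fixed in a row, a stone in each, each with a clear flip lid. Origin: centre of its underside; y runs along the row, z up. Box centres at y = -88, -44, 0, 44, 88 mm (boxes 1 to 5). Each lid hinges on the -y edge of its box, axis along x, 19.5 mm from the box centre, 29.5 mm above the table
- row_start (a point): point over the hinge of lid 1, at the -y end of the row, on the middle line and at the height of the shut lids' tops (33 mm above the table): the end from which the stroke begins
- row_end (a point): point just past the free edge of box 5 at the +y end of the row (39 mm from lid 5's hinge), on the middle line, 33 mm above the table; row_start to row_end is 215 mm
- lid_1 (a joint): hinge of lid 1 (1 is at row_start): 0 = shut, 1.57 = upright (70 mm high), more = leaning back towards row_start; stop at 2.3; starts at 0.85 to 1.75. The lid is a clear plate 38 mm square; shut, it is level, its top 33 mm above the table, reaching 1 to 39 mm from its hinge towards row_end. Stiff hinge (0.004 N m): the lid stays at any angle, neither falls nor springs back
- lid_2 (a joint): hinge of lid 2 (1 is at row_start): 0 = shut, 1.57 = upright (70 mm high), more = leaning back towards row_start; stop at 2.3; starts at 0.85 to 1.75. The lid is a clear plate 38 mm square; shut, it is level, its top 33 mm above the table, reaching 1 to 39 mm from its hinge towards row_end. Stiff hinge (0.004 N m): the lid stays at any angle, neither falls nor springs back
- lid_3 (a joint): hinge of lid 3 (1 is at row_start): 0 = shut, 1.57 = upright (70 mm high), more = leaning back towards row_start; stop at 2.3; starts at 0.85 to 1.75. The lid is a clear plate 38 mm square; shut, it is level, its top 33 mm above the table, reaching 1 to 39 mm from its hinge towards row_end. Stiff hinge (0.004 N m): the lid stays at any angle, neither falls nor springs back
- lid_4 (a joint): hinge of lid 4 (1 is at row_start): 0 = shut, 1.57 = upright (70 mm high), more = leaning back towards row_start; stop at 2.3; starts at 0.85 to 1.75. The lid is a clear plate 38 mm square; shut, it is level, its top 33 mm above the table, reaching 1 to 39 mm from its hinge towards row_end. Stiff hinge (0.004 N m): the lid stays at any angle, neither falls nor springs back
- lid_5 (a joint): hinge of lid 5 (1 is at row_start): 0 = shut, 1.57 = upright (70 mm high), more = leaning back towards row_start; stop at 2.3; starts at 0.85 to 1.75. The lid is a clear plate 38 mm square; shut, it is level, its top 33 mm above the table, reaching 1 to 39 mm from its hinge towards row_end. Stiff hinge (0.004 N m): the lid stays at any angle, neither falls nor springs back
- loupe: folding loupe, 31x70x13 mm, lying on the table on the robot's side of the tray, loose, not part of the job; origin: centre of its underside
- tweezers: tweezers, 18x113x8 mm, lying on the table on the robot's side of the tray, loose, not part of the job; origin: centre of its underside
- slate_flake: grey slate flake, 46x64x22 mm, lying on the table beyond the tray, loose, not part of the job; origin: centre of its underside
- green_stone: green stone, 40x50x34 mm, lying on the table beyond the tray, loose, not part of the job; origin: centre of its underside
- brown_stone: brown stone, 38x48x26 mm, lying on the table near the tray's row_start end, 5 cm off the row's middle line on the far side, loose, not part of the job; origin: centre of its underside

How it is judged:
By the outcome, as a careful person would: the job done as asked, in the order asked, and still so for the second after the job is handed in, with the robot touching nothing.
It also fails if it takes over 56 s, if anything falls off the work surface, if the arm or the gripper's body presses on something with over 40 N, if the wrist force passes 120 N, or if a joint passes its speed limit or range.

## Robot

A 6-joint arm with a two-finger parallel gripper is mounted at the origin on a cart in front of the work surface, level with it; the furniture and walls round the work are solid. World frame = base frame: x ahead of the robot, y to its left, z up, the work surface at z = 0. Lengths are in mm, angles in rad, forces in N, time in s.
With the tool pointing down it reaches from about 275 to 825 mm from the base axis. Payload 4.9 kg.
Tool frame: the origin (TCP) lies at the very end of the fingers, on their centre line; the grasp point (between the pads) lies 19 mm behind it; z points along the fingers, x is the direction in which the jaws open and shut, and the axes are right-handed (so a half turn about z gives the same grasp; the last joint's range is limited). The gripper opens to 85 mm and grips with 20 to 120 N. Pads are 22 mm wide; open, the fingers measure 114 mm over their backs; the gripper's body (76 mm by 85 mm) begins 54 mm behind the grasp point. The pads swing forward as they close: fully open they stand 13 mm farther back than shut.
Start: joints at [-1.242, 0.326, -0.193, 1.052, 0, 1.437], TCP at [245.564, -492.155, 231.281] pointing down, gripper open.
Joint ranges: [-2.65, 2.65], [-0.97, 1.79], [-1.3, 1.35], [-1.93, 2.1], [-1.47, 1.37], [-3.14, 3.14]. Speed limits (rad/s): [2.57, 2.57, 3.14, 3.14, 3.14, 3.14].

## Interface

Orientations are given as a unit quaternion [x, y, z, w].
In Python, from plant import ctrl, eyes gives the robot as it stands. The module is installed in compiled form; this text tells all that it offers.
- The arm moves only by the tool drive_tool, never from a script. Its argument "series" is a list of rows, each a list of 3 entries, a list of its own where there are three numbers: the closure, from 0 (fully open) to 1 (shut), then the shift along the tool's x, y, z in mm, then the turn about the tool's z in rad. A call has 1 to 5 rows; each row shifts and turns the commanded pose from where the row before left it, along the tool's axes as they then stand; what a row does not reach is not made up. A row lasts 1/8 s, in which the tool goes at most 62.5 mm and 10.7 degrees, less where a joint would pass 70% of its speed; a pose out of reach is approached as far as the arm can. A call is refused whole if a number of a shift passes 62.5 or a number of a turn 0.188, either way. A call with a gripper value outside its range is refused whole. The fingers move at their own pace and stop on an object; "newtons" is the grip in N (left out, the last holds). Time passes only in rows, so rows that do not move let the fingers close. It gives the time, the measured TCP pose, the force and the opening at its end, in the units of the state.
- ctrl.state(): the state, without advancing time (a new reading comes with each control period).
- eyes.get_image(name): name is "side" or "top"; returns the picture (384x512x3 uint8, red, green, blue); there is no depth.
- eyes.get_calibration(name): a dict with "K" (3x3 intrinsics, pixels), "distortion" ([k1, k2, p1, p2, k3] as OpenCV has them; the pictures are not rectified), "position" and "orientation" of the camera in the world. Camera axes: x right, y up, looking along -z (the intrinsics and any distortion apply to the point x, -y, -z); pixel columns grow to the right and rows downward; lengths in mm; the calibration is good to about 2 mm. A picture is of the moment at which its call begins. get_calibration takes no time and is no camera call.
- ctrl.job_done(): hands the job in, once; it reports no verdict.
The state is a dict: "clock": time; "joint_pos": joint angles; "qvel": joint speeds; "effort": joint torques, N m; "eef_pos": TCP position; "eef_rot": TCP orientation; "force": force on the tool from outside, world axes, zero at the start; "ft_torque": the same for the moment, N m; "gripper_width": opening from 0.0 (shut) to 1.0 (fully open).
Only numpy, scipy, OpenCV 4.12 (cv2) and the standard library are available. Lean on these libraries where they do the work, as an engineer would, in place of code of your own. Each camera call takes 0.05 s, during which the arm holds its last target.

## Working session

There is one attempt and no reset: what is moved stays moved. The work goes in short steps, Python scripts to look and compute and a tool call to move; the robot and the scene stay as the last step left them, time stands still between calls to the robot, and variables do not carry over. Pictures are saved under pics/ and viewed, and the job is handed in when it is done.

Besides the shell and the picture viewer there is one more tool, called after "Emit:" as name(argument=value, ...) on one line, values as JSON. drive_tool: Moves the arm, as the interface text tells. Its arguments: {"type":"object","properties":{"series":{"type":"array","items":{"type":"array"}},"newtons":{"type":"number"}},"required":["series"]}

```bash
mkdir -p pics; python3 - <<'E'
from plant import ctrl, eyes
import cv2
print(ctrl.state())
for n in("side","top"):
    im=eyes.get_image(n); cv2.imwrite(f"pics/{n}0.png",im[:,:,::-1]); print(n,eyes.get_calibration(n))
E
```

```text
{'clock': 0.0, 'joint_pos': array([-1.24221817e+00,  3.26963960e-01, -1.93592191e-01,  1.05199282e+00,
        4.38187505e-06,  1.43662296e+00]), 'qvel': array([ 2.00930060e-03, -1.81743643e-03,  6.78707065e-05, -1.44425568e-03,
       -1.07058759e-03,  1.18116337e-04]), 'effort': array([ 1.13760445e-03, -4.43405986e+01,  2.62436271e+01,  1.53799594e-02,
        1.51684085e-04,  1.02881637e-05]), 'eef_pos': array([ 245.36079712, -491.58467332,  230.48774758]), 'eef_rot': array([ 8.50414848e-01, -5.26111983e-01, -6.75474275e-04, -5.58284034e-04]), 'force': array([ 0.02512709,  0.19262057, -0.14234733]), 'ft_torque': array([ 0.02481861, -0.03004854, -0.02499015]), 'gripper_width': 1.0007864504411899}
side {'K': array([[462.3198261 ,   0.        , 254.30650799],
       [  0.        , 462.3198261 , 190.49471857],
       [  0.        ,   0.        ,   1.        ]]), 'distortion': array([-0.19288573,  0.        ,  0.        ,  0.        ,  0.        ]), 'position': array([375.39641924, 964.26153641, 405.42227068]), 'orientation': array([-0.05675109,  0.53073078,  0.8397074 , -0.09997817])}
top {'K': array([[478.11690116,   0.        , 259.07283822],
       [  0.        , 478.11690116, 199.27666816],
       [  0.        ,   0.        ,   1.        ]]), 'distortion': array([-0.19837905,  0.        ,  0.        ,  0.        ,  0.        ]), 'position': array([406.32287954, 193.06727058, 875.82922491]), 'orientation': array([-0.06315049,  0.03692778,  0.71133536, -0.69903531])}
```

View pics/side0.png

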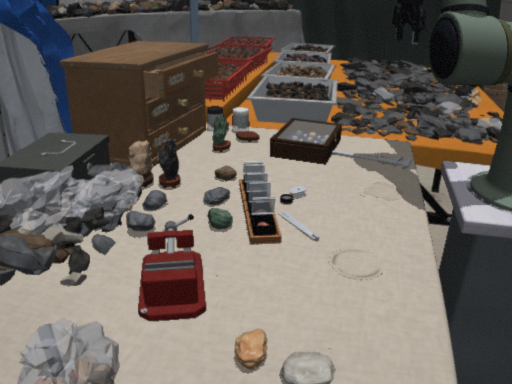

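View pics/top0.png

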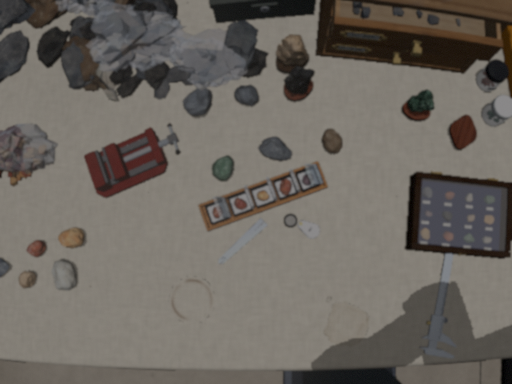

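```bash
cat > h.py <<'E'
import numpy as np, cv2
from scipy.spatial.transform import Rotation as R
from plant import ctrl, eyes
C={n:eyes.get_calibration(n) for n in("side","top")}
F=np.diag([1,-1,-1.])
def proj(n,P):
    c=C[n]; Rw=F@R.from_quat(c["orientation"]).as_matrix().T
    P=np.asarray(P,float).reshape(-1,3)
    return cv2.projectPoints(P,cv2.Rodrigues(Rw)[0],-Rw@c["position"],c["K"],c["distortion"])[0].reshape(-1,2)
def ray(n,px,z):
    c=C[n]; u=cv2.undistortPoints(np.array(px,float).reshape(-1,1,2),c["K"],c["distortion"]).reshape(-1,2)
    d=(R.from_quat(c["orientation"]).as_matrix()@F@np.c_[u,np.ones(len(u))].T).T
    o=c["position"]; return o+d*((z-o[2])/d[:,2])[:,None]
E
python3 - <<'E'
import cv2
a=cv2.imread("pics/side0.png")[150:250,190:330]; cv2.imwrite("pics/s0c.png",cv2.resize(a,None,fx=5.6,fy=5.6,interpolation=2))
a=cv2.imread("pics/top0.png")[120:270,190:350]; cv2.imwrite("pics/t0c.png",cv2.resize(a,None,fx=4,fy=4,interpolation=2))
E
```

```text
(no output)
```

View pics/s0c.png

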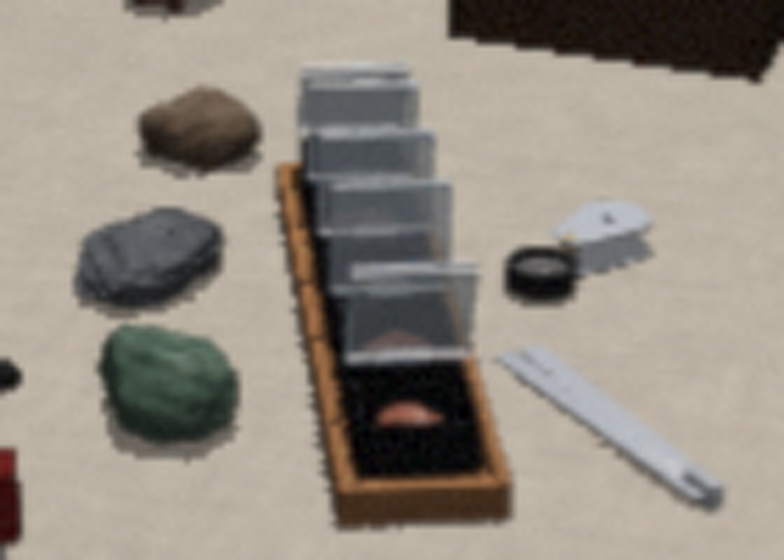

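View pics/t0c.png

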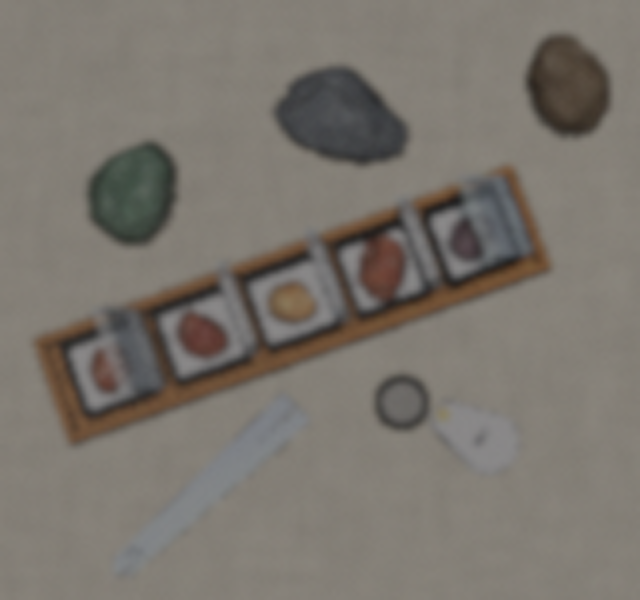

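```bash
cat >> h.py <<'E'
def tray(p,L):
    L=np.asarray(L,float).reshape(-1,3); c,s=np.cos(p[2]),np.sin(p[2])
    return np.c_[p[0]+c*L[:,0]-s*L[:,1],p[1]+s*L[:,0]+c*L[:,1],L[:,2]]
E
python3 - <<'E'
from h import *
from scipy.optimize import least_squares
tp=np.array([[512,168],[550,268],[72,442],[38,340]])/4+[190,120]-.4
print(ray("top",tp,14).round(1))
sp=np.array([[278,165],[337,489],[510,485]])/5.6+[190,150]-.4
print(ray("side",sp,14).round(1))
# local: which x side is far? far side in world = +x
L=[[26,-118,14],[-26,-118,14],[-26,118,14],[26,118,14]]
f=lambda p,w=(1,1):np.r_[(proj("top",tray(p,L))-tp).ravel()*w[0],(proj("side",tray(p,[L[0],L[3],L[2]]))-sp).ravel()*w[1]]
w=ray("top",tp,14); p0=[w[:,0].mean(),w[:,1].mean(),0.3]
for W in((1,0),(0,1),(1,1)):
    r=least_squares(lambda p:f(p,W),p0); print(W,r.x,r.fun.round(1))
p=r.x; np.save("pose.npy",p)
print("start",tray(p,[0,-107.5,33]),"end",tray(p,[0,107.5,33]))
# lid angles: local lid edge at angle a from hinge y=-88-19.5.. draw grid
for n,off,sc,fn in(("side",(190,150),5.6,"s0c"),("top",(190,120),4,"t0c")):
    im=cv2.imread(f"pics/{fn}.png")
    for i,yc in enumerate((-88,-44,0,44,88)):
        for a,col in((.85,(255,0,0)),(1.3,(0,255,0)),(1.57,(0,255,255)),(1.75,(0,0,255))):
            y=yc-19.5+39*np.cos(a); z=29.5+39*np.sin(a)
            q=(proj(n,tray(p,[[-19,y,z],[19,y,z]]))-off)*sc
            cv2.line(im,tuple(q[0].astype(int).tolist()),tuple(q[1].astype(int).tolist()),col,1)
    q=(proj(n,tray(p,L))-off)*sc
    cv2.polylines(im,[q.astype(int).reshape(-1,1,2)],True,(255,255,0),1)
    cv2.imwrite(f"pics/{fn}_o.png",im)
for nm,px in(("brown",[[527,85],[610,90],[568,135]]),("loupe",[[402,402],[375,402],[402,375],[518,440],[490,475]]),("tw",[[285,395],[125,572]]),("slate",[[406,130],[370,160]]),("green",[[133,243],[175,180]])):
    W=ray("top",np.array(px)/4+[190,120],10)
    c,s=np.cos(p[2]),np.sin(p[2]); d=W[:,:2]-p[:2]
    print(nm,W.round(0).tolist(),"local",np.c_[c*d[:,0]+s*d[:,1],-s*d[:,0]+c*d[:,1]].round(0).tolist())
E
```

```text
[[597.5 115.3  14. ]
 [550.4  99.5  14. ]
 [474.8 318.7  14. ]
 [521.9 334.4  14. ]]
[[601.5 117.8  14. ]
 [525.7 336.5  14. ]
 [477.3 322.   14. ]]
(1, 0) [5.36236016e+02 2.16997559e+02 3.31750224e-01] [ 0.7 -1.   1.4  0.2 -0.8  0.9 -1.4 -0.2  0.  -0.   0.   0.   0.  -0. ]
(0, 1) [5.39534420e+02 2.18072479e+02 3.29488672e-01] [ 0.  -0.   0.  -0.  -0.  -0.  -0.  -0.  -0.  -0.6 -0.4  0.5  0.4 -0.2]
(1, 1) [5.37690277e+02 2.17378821e+02 3.26869499e-01] [ 0.7 -1.5  1.2 -0.3 -1.1 -0.2 -1.7 -1.3  1.1 -0.7  0.6  0.4  1.4 -0.2]
start [[572.20636224 115.57071774  33.        ]] end [[503.17419247 319.18692422  33.        ]]
brown [[637.0, 106.0, 10.0], [634.0, 67.0, 10.0], [613.0, 88.0, 10.0]] local [[58.0, -138.0], [43.0, -173.0], [29.0, -147.0]]
loupe [[490.0, 168.0, 10.0], [490.0, 180.0, 10.0], [502.0, 168.0, 10.0], [472.0, 116.0, 10.0], [456.0, 129.0, 10.0]] local [[-61.0, -32.0], [-57.0, -20.0], [-49.0, -36.0], [-95.0, -75.0], [-106.0, -58.0]]
tw [[494.0, 221.0, 10.0], [415.0, 295.0, 10.0]] local [[-40.0, 17.0], [-91.0, 113.0]]
slate [[617.0, 163.0, 10.0], [603.0, 180.0, 10.0]] local [[57.0, -77.0], [50.0, -56.0]]
green [[566.0, 290.0, 10.0], [595.0, 270.0, 10.0]] local [[50.0, 60.0], [72.0, 32.0]]
```

View pics/s0c_o.png

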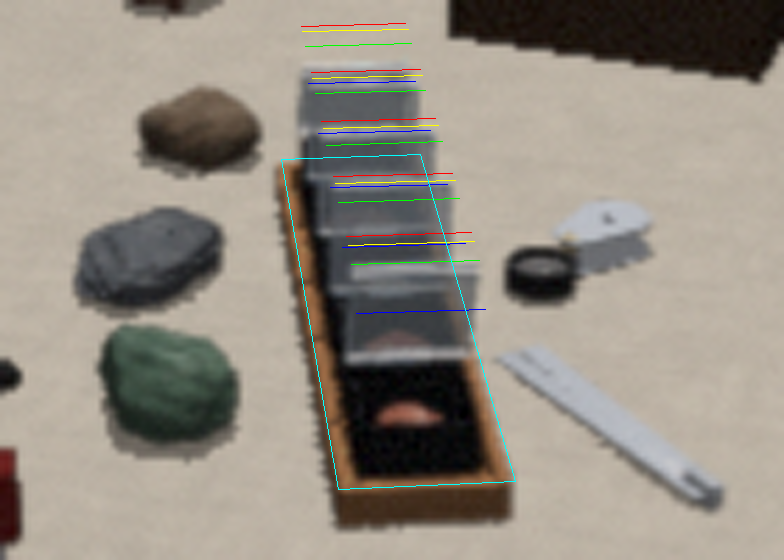

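View pics/t0c_o.png

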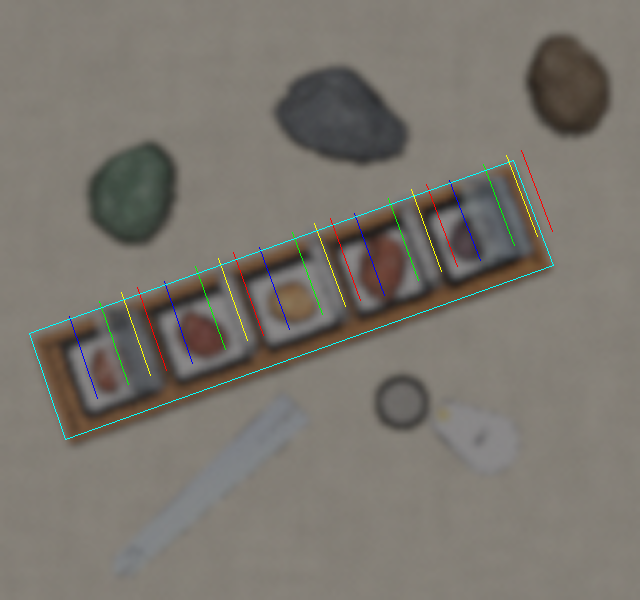

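The tray lies at about (537, 217), turned 0.33 rad, with row_start at its right end (pixel 318,175 in top). Lids 1 and 5 lean forward, and lids 2–4 are near upright. I'll close the fingers, line the tool x up with the row, and go to a point behind row_start.

Emit:
drive_tool(series=[[1,[0,0,0],0.134],[1,[-20,-24,0],0],[1,[-34,-40,0],0],[1,[-34,-40,0],0],[1,[-34,-40,0],0]], newtons=20)

```text
clock: 0.72
eef_pos: [342.9, -328.6, 231.0]
eef_rot: [0.813, -0.582, -0.0, -0.0]
force: [1.4, -0.2, -0.2]
gripper_width: -0.002
```

Emit:
drive_tool(series=[[1,[-34,-40,0],0],[1,[-34,-40,0],0],[1,[-34,-40,0],0],[1,[-34,-40,0],0],[1,[-34,-40,0],0]])

```text
clock: 1.35
eef_pos: [477.3, -103.1, 231.1]
eef_rot: [0.813, -0.582, -0.0, 0.0]
force: [0.8, -0.0, 1.1]
gripper_width: 0.0
```

Emit:
drive_tool(series=[[1,[-34,-40,0],0],[1,[-34,-40,0],0],[1,[-34,-40,0],0],[1,[-20,-30,0],0],[1,[0,0,0],0]])

```text
clock: 1.98
eef_pos: [580.1, 61.2, 230.4]
eef_rot: [0.814, -0.58, -0.0, 0.0]
force: [-0.2, -0.4, -0.9]
gripper_width: -0.004
```

```bash
cat >> h.py <<'E'
def loc(p,w):
    c,s=np.cos(p[2]),np.sin(p[2]); d=np.asarray(w)[:2]-p[:2]; return np.array([c*d[0]+s*d[1],-s*d[0]+c*d[1],w[2]])
def rep():
    p=np.load("pose.npy"); s=ctrl.state(); M=R.from_quat(s["eef_rot"]).as_matrix()
    print("t",round(s["clock"],2),"loc",loc(p,s["eef_pos"]).round(1),"F",s["force"].round(2),"w",round(s["gripper_width"],2),"xang-row",round(np.arctan2(M[1,0],M[0,0])-(p[2]-np.pi/2),3),"z",M[:,2].round(3))
E
python3 -c "
from h import *
p=np.load('pose.npy');p[2]=.3287;p[:2]=[537.2,217.3];np.save('pose.npy',p);rep()"
```

```text
t 1.98 loc [  -9.8 -161.6  230.4] F [-0.16 -0.36 -0.89] w -0.0 xang-row 0.004 z [-0.001  0.    -1.   ]
```

Emit:
drive_tool(series=[[1,[0,-10,25],0],[1,[0,0,40],0],[1,[0,0,40],0],[1,[0,0,30],0],[1,[0,0,0],0]])

```text
clock: 2.6
eef_pos: [585.9, 61.5, 93.8]
eef_rot: [0.813, -0.582, -0.002, 0.002]
force: [-0.2, -0.5, -0.1]
gripper_width: 0.002
```

```bash
cat >> h.py <<'E'
def look(tag,s=(160,80,340,250),t=(160,80,360,270)):
    ims={n:eyes.get_image(n)[:,:,::-1] for n in("side","top")}
    for n,b in(("side",s),("top",t)):
        a=ims[n][b[1]:b[3],b[0]:b[2]]; cv2.imwrite(f"pics/{n}_{tag}.png",cv2.resize(a,None,fx=3.1,fy=3.1,interpolation=2))
E
python3 -c "
from h import *
rep();look('a')"
```

```text
t 2.6 loc [  -4.2 -163.2   93.8] F [-0.21 -0.49 -0.08] w 0.0 xang-row -0.001 z [-0.006 -0.    -1.   ]
```

View pics/side_a.png

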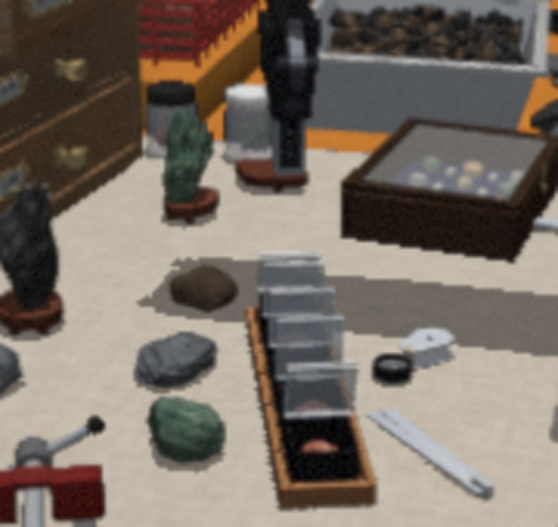

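View pics/top_a.png

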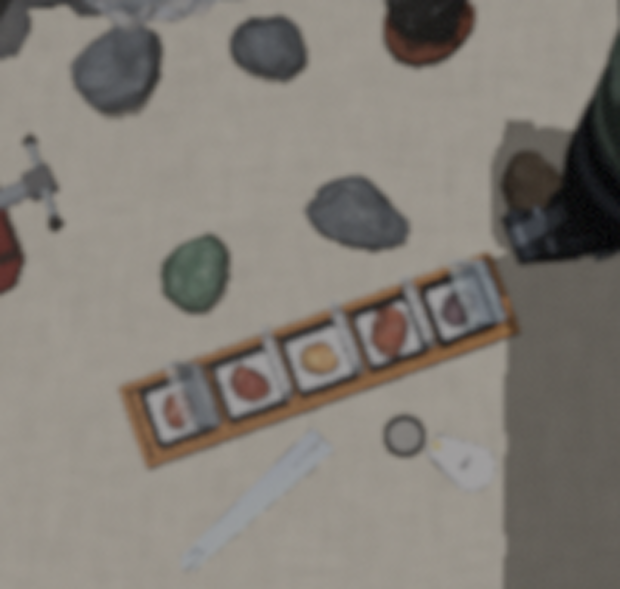

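The fingers are closed and behind row_start (top picture near 530,235), clear of the brown stone, which sits at about (530,180). Next I'll lower to just above lid-top height and start the stroke.

Emit:
drive_tool(series=[[1,[0,-2,25],0],[1,[0,-2,20],0],[1,[0,0,10],0],[1,[0,0,0],0],[1,[0,0,0],0]])

```text
clock: 3.32
eef_pos: [593.5, 63.6, 42.5]
eef_rot: [0.813, -0.582, 0.001, -0.001]
force: [-0.6, -0.0, -0.7]
gripper_width: -0.0
```

```bash
python3 -c "
from h import *
rep()"
```

```text
t 3.33 loc [   3.7 -163.6   42.5] F [-0.59 -0.01 -0.7 ] w -0.0 xang-row 0.0 z [ 0.002 -0.    -1.   ]
```

Emit:
drive_tool(series=[[1,[-8,2,2],0],[1,[-8,0,1],0],[1,[-8,0,0],0],[1,[-8,0,0],0],[1,[-8,0,0],0]])

```text
clock: 3.95
eef_pos: [577.7, 101.6, 38.3]
eef_rot: [0.813, -0.582, 0.0, -0.0]
force: [-0.2, 0.1, 0.0]
gripper_width: 0.002
```

Emit:
drive_tool(series=[[1,[-7,0,0],0],[1,[-7,0,0],0],[1,[-7,0,0],0],[1,[-7,0,0],0],[1,[-7,0,0],0]])

```text
clock: 4.58
eef_pos: [566.4, 134.5, 38.3]
eef_rot: [0.813, -0.582, -0.0, -0.0]
force: [-0.5, 0.3, 0.8]
gripper_width: 0.003
```

```bash
python3 -c "
from h import *
rep();look('b')"
```

```text
t 4.58 loc [  0.9 -87.8  38.3] F [-0.5   0.25  0.78] w 0.0 xang-row 0.0 z [-0.  0. -1.]
```

View pics/side_b.png

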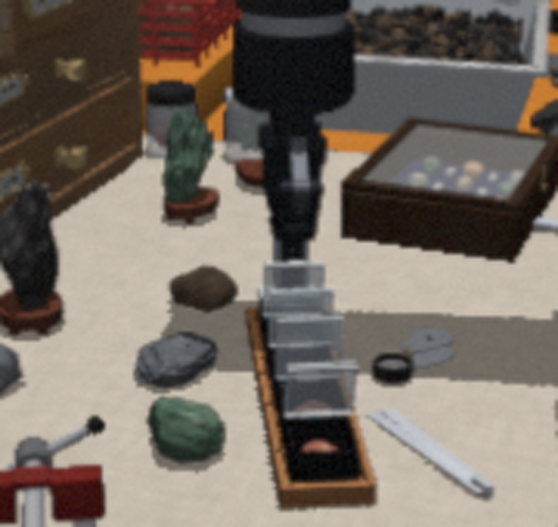

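View pics/top_b.png

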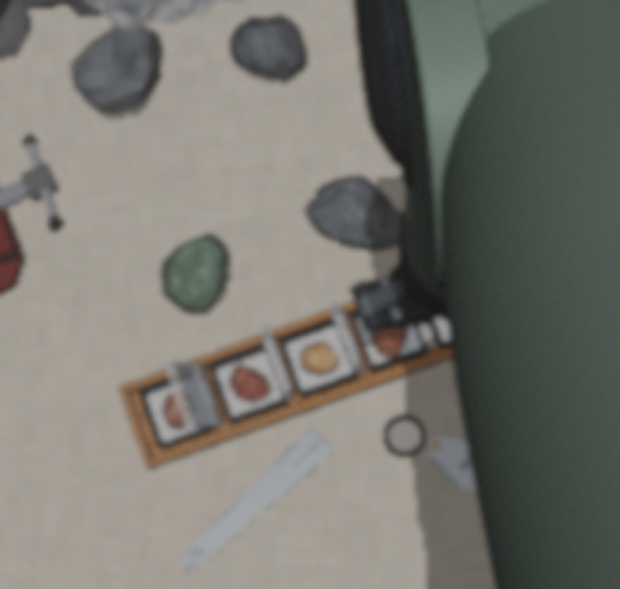

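Lid 1 has folded under the fingers; it is gone from the back of the side view, and the tray hasn't moved. I'll carry on along the row.

Emit:
drive_tool(series=[[1,[-7,0,0],0],[1,[-7,0,0],0],[1,[-7,0,0],0],[1,[-7,0,0],0],[1,[-7,0,0],0]])

```text
clock: 5.3
eef_pos: [555.0, 167.7, 38.3]
eef_rot: [0.813, -0.582, -0.0, -0.0]
force: [0.4, 0.6, 0.7]
gripper_width: 0.004
```

Emit:
drive_tool(series=[[1,[-7,0,0],0],[1,[-7,0,0],0],[1,[-7,0,0],0],[1,[-7,0,0],0],[1,[-7,0,0],0]])

```text
clock: 5.92
eef_pos: [543.6, 200.8, 38.2]
eef_rot: [0.813, -0.582, -0.0, 0.0]
force: [-0.0, -0.5, 0.4]
gripper_width: -0.003
```

```bash
python3 -c "
from h import *
rep();look('c')"
```

```text
t 5.92 loc [  0.8 -17.7  38.2] F [-0.04 -0.49  0.39] w -0.0 xang-row 0.0 z [-0.  0. -1.]
```

View pics/side_c.png

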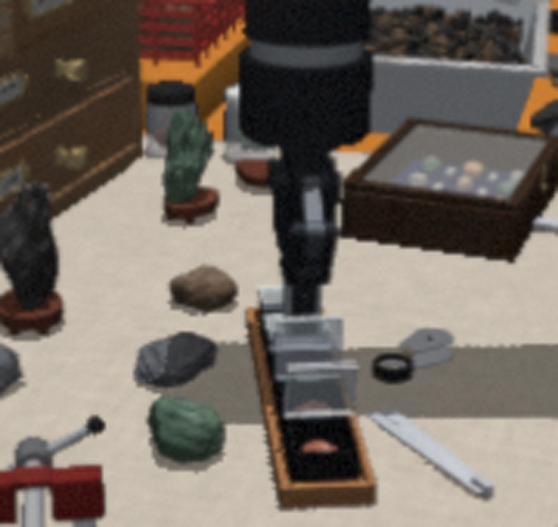

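Lids 1 and 2 are down and lid 3 is folding (side view near 300,310). Continuing.

Emit:
drive_tool(series=[[1,[-7,0,0],0],[1,[-7,0,0],0],[1,[-7,0,0],0],[1,[-7,0,0],0],[1,[-7,0,0],0]])

```text
clock: 6.65
eef_pos: [532.3, 234.1, 38.2]
eef_rot: [0.813, -0.582, -0.0, -0.0]
force: [0.1, -0.5, -0.1]
gripper_width: -0.003
```

Emit:
drive_tool(series=[[1,[-7,0,0],0],[1,[-7,0,0],0],[1,[-7,0,0],0],[1,[-7,0,0],0],[1,[-7,0,0],0]])

```text
clock: 7.28
eef_pos: [522.8, 262.2, 38.3]
eef_rot: [0.816, -0.578, -0.002, -0.001]
force: [0.4, -1.0, 1.6]
gripper_width: -0.002
```

Emit:
drive_tool(series=[[1,[-7,0,0],0],[1,[-7,0,0],0],[1,[-7,0,0],0],[1,[-7,0,0],0],[1,[-7,0,0],0]])

```text
clock: 7.9
eef_pos: [516.5, 280.0, 38.6]
eef_rot: [0.823, -0.568, -0.007, -0.005]
force: [-0.1, 0.4, 0.1]
gripper_width: -0.002
```

Emit:
drive_tool(series=[[1,[-7,0,0],0],[1,[-7,0,0],0],[1,[-7,0,0],0],[1,[0,0,0],0]])

```text
clock: 8.4
eef_pos: [512.3, 290.8, 39.0]
eef_rot: [0.828, -0.561, -0.01, -0.007]
force: [0.0, -0.7, 1.3]
gripper_width: 0.003
```

Emit:
drive_tool(series=[[1,[0,0,-30],0],[1,[0,0,-40],0],[1,[40,0,-20],0],[1,[45,0,0],0],[1,[45,0,0],0]])

```text
clock: 9.02
eef_pos: [562.0, 166.7, 126.4]
eef_rot: [0.828, -0.561, -0.01, -0.007]
force: [0.5, 0.1, 0.2]
gripper_width: 0.002
```

Emit:
drive_tool(series=[[1,[45,0,0],0],[1,[45,0,0],0],[1,[45,0,0],0],[1,[12,0,0],0],[1,[0,0,0],0]])

```text
clock: 9.65
eef_pos: [615.5, 30.7, 122.0]
eef_rot: [0.827, -0.562, -0.01, -0.007]
force: [-0.5, 0.1, -0.1]
gripper_width: 0.001
```

```bash
python3 -c "
from h import *
rep();look('d',(200,130,320,250),(180,140,350,260))
rep()"
```

```text
t 9.65 loc [  13.9 -201.9  122. ] F [-0.46  0.05 -0.11] w 0.0 xang-row 0.049 z [-0.01   0.023 -1.   ]
t 9.75 loc [  13.9 -200.3  122.1] F [-0.18 -0.12 -0.02] w 0.0 xang-row 0.051 z [-0.01   0.023 -1.   ]
```

View pics/side_d.png

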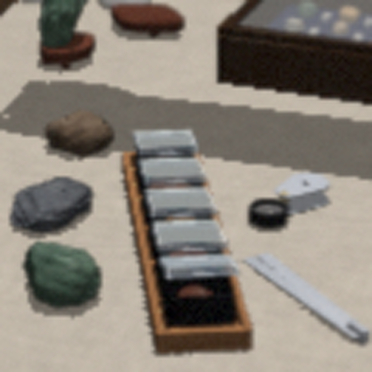

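View pics/top_d.png

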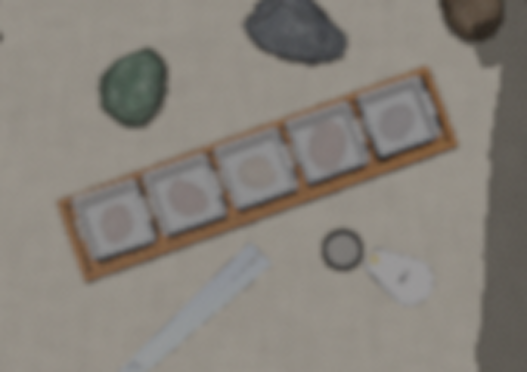

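```bash
python3 -c "
from h import *
s=ctrl.state();print(s['joint_pos'],s['eef_pos'],s['eef_rot'])"
```

```text
[-0.07865273  0.54002959 -0.15122435  0.89121483  0.02246807  2.68316974] [615.0126074   32.19771455 122.10597204] [ 0.8277577  -0.56094291 -0.01062464 -0.00688243]
```

Joint 6 ran into its limit at the far end, so lid 5 is still a little open (side picture near 200,265). A quarter turn back gives it room, so I'll do that up here before the second pass.

Emit:
drive_tool(series=[[1,[0,0,0],-0.18],[1,[0,0,0],-0.18],[1,[0,0,0],-0.18],[1,[0,0,0],-0.18],[1,[0,0,0],-0.18]])

```text
clock: 10.38
eef_pos: [615.0, 33.1, 122.3]
eef_rot: [0.99, -0.141, -0.006, -0.011]
force: [-1.2, 0.2, -0.1]
gripper_width: 0.003
```

Emit:
drive_tool(series=[[1,[0,0,0],-0.18],[1,[0,0,0],-0.18],[1,[0,0,0],-0.18],[1,[0,0,0],-0.08],[1,[0,0,0],0]])

```text
clock: 11.0
eef_pos: [615.1, 32.7, 122.3]
eef_rot: [0.986, 0.164, -0.003, -0.012]
force: [0.2, -0.4, 0.3]
gripper_width: -0.0
```

Emit:
drive_tool(series=[[1,[-7,-25,25],0],[1,[-7,-25,30],0],[1,[0,0,15],0],[1,[0,0,0],0],[1,[0,0,0],0]])

```text
clock: 11.62
eef_pos: [587.1, 75.1, 54.4]
eef_rot: [0.987, 0.163, -0.002, -0.012]
force: [0.7, -0.9, -0.2]
gripper_width: -0.002
```

```bash
python3 -c "
from h import *
rep();s=ctrl.state();print(s['joint_pos'])"
```

```text
t 11.62 loc [   1.3 -150.7   54.4] F [ 0.74 -0.9  -0.18] w -0.0 xang-row 1.569 z [-0.007  0.023 -1.   ]
[-0.00904228  0.57335008 -0.29453868  0.71015008  0.02249869  1.23460717]
```

Emit:
drive_tool(series=[[1,[-1,0,12],0],[1,[0,0,8],0],[1,[0,0,0],0],[1,[0,0,0],0]])

```text
clock: 12.12
eef_pos: [584.5, 75.6, 33.4]
eef_rot: [0.987, 0.163, -0.003, -0.012]
force: [0.4, 0.4, 0.2]
gripper_width: 0.001
```

```bash
python3 -c "
from h import *
rep()"
```

```text
t 12.12 loc [  -0.9 -149.4   33.4] F [0.37 0.37 0.19] w 0.0 xang-row 1.57 z [-0.009  0.023 -1.   ]
```

Emit:
drive_tool(series=[[1,[0,-8,0],0],[1,[0,-8,0],0],[1,[0,-8,0.2],0],[1,[0,-8,0.2],0],[1,[0,-8,0.2],0]])

```text
clock: 12.75
eef_pos: [571.4, 114.2, 33.9]
eef_rot: [0.986, 0.163, -0.003, -0.012]
force: [-0.1, -1.5, 0.2]
gripper_width: -0.001
```

Emit:
drive_tool(series=[[1,[0,-8,0.2],0],[1,[0,-8,0.2],0],[1,[0,-8,0.2],0],[1,[0,-8,0.2],0],[1,[0,0,0],0]])

```text
clock: 13.38
eef_pos: [561.1, 144.4, 33.8]
eef_rot: [0.986, 0.164, -0.003, -0.012]
force: [-0.2, -1.2, -0.8]
gripper_width: 0.0
```

```bash
python3 -c "
from h import *
rep()"
```

```text
t 13.38 loc [ -0.9 -76.7  33.8] F [-0.24 -1.19 -0.76] w 0.0 xang-row 1.571 z [-0.009  0.023 -1.   ]
```

Emit:
drive_tool(series=[[1,[0,-8,0.2],0],[1,[0,-8,0.2],0],[1,[0,-8,0.2],0],[1,[0,-8,0.2],0],[1,[0,-8,0.2],0]])

```text
clock: 14.0
eef_pos: [548.2, 182.3, 33.8]
eef_rot: [0.987, 0.163, -0.003, -0.012]
force: [-0.1, -0.2, 0.8]
gripper_width: 0.001
```

Emit:
drive_tool(series=[[1,[0,-8,0.2],0],[1,[0,-8,0.2],0],[1,[0,-8,0.2],0],[1,[0,-8,0.2],0],[1,[0,-8,0.2],0]])

```text
clock: 14.62
eef_pos: [535.4, 220.1, 33.8]
eef_rot: [0.987, 0.163, -0.003, -0.012]
force: [0.2, -0.4, 0.2]
gripper_width: 0.002
```

Emit:
drive_tool(series=[[1,[0,-8,0.2],0],[1,[0,-8,0.2],0],[1,[0,-8,0.2],0],[1,[0,-8,0.2],0],[1,[0,-8,0.2],0]])

```text
clock: 15.25
eef_pos: [522.5, 258.0, 33.8]
eef_rot: [0.987, 0.163, -0.003, -0.012]
force: [-0.3, 0.2, 0.0]
gripper_width: 0.001
```

Emit:
drive_tool(series=[[1,[0,-8,0.2],0],[1,[0,-8,0.2],0],[1,[0,-8,0.2],0],[1,[0,-8,0.2],0],[1,[0,-8,0.2],0]])

```text
clock: 15.88
eef_pos: [509.6, 295.9, 33.7]
eef_rot: [0.987, 0.163, -0.003, -0.012]
force: [0.1, 0.3, 0.1]
gripper_width: 0.001
```

Emit:
drive_tool(series=[[1,[0,-8,0.2],0],[1,[0,-8,0.2],0],[1,[0,-8,0.2],0],[1,[0,-6,0.2],0],[1,[0,0,0],0]])

```text
clock: 16.5
eef_pos: [499.9, 324.2, 33.7]
eef_rot: [0.986, 0.164, -0.003, -0.012]
force: [0.6, 0.4, -0.1]
gripper_width: 0.002
```

```bash
python3 -c "
from h import *
rep();look('e',(200,130,320,250),(180,140,350,260))"
```

```text
t 16.5 loc [ -0.8 113.2  33.7] F [ 0.64  0.4  -0.11] w 0.0 xang-row 1.571 z [-0.009  0.023 -1.   ]
```

View pics/side_e.png

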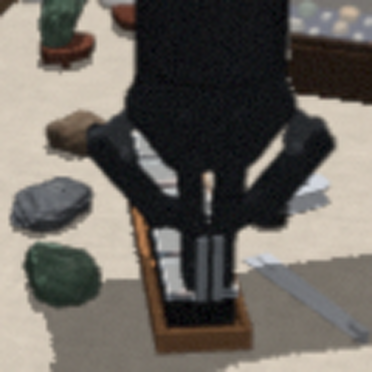

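Emit:
drive_tool(series=[[1,[0,0,-25],0],[1,[0,20,-25],0],[1,[0,40,-1],0],[1,[0,45,-1],0],[1,[0,45,-1],0]])

```text
clock: 17.23
eef_pos: [549.3, 179.1, 83.2]
eef_rot: [0.987, 0.163, -0.002, -0.012]
force: [0.5, 0.5, 0.4]
gripper_width: -0.001
```

Emit:
drive_tool(series=[[1,[0,45,-1],0],[1,[0,45,-1],0],[1,[0,40,-1],0],[1,[0,10,0],0],[1,[0,0,0],0]])

```text
clock: 17.85
eef_pos: [593.9, 47.6, 82.5]
eef_rot: [0.987, 0.163, -0.003, -0.012]
force: [0.2, 1.0, 0.1]
gripper_width: -0.003
```

```bash
python3 - <<'E'
from h import *
rep();p=np.load('pose.npy')
ims={n:eyes.get_image(n)[:,:,::-1].copy() for n in("side","top")}
for n,b,k in(("side",(220,140,300,250),5),("top",(190,150,340,240),5)):
    a=cv2.resize(ims[n][b[1]:b[3],b[0]:b[2]],None,fx=k,fy=k,interpolation=2)
    cv2.imwrite(f"pics/{n}_f.png",a)
    for yc in(-88,-44,0,44,88):
      for z,col in((33,(0,255,0)),):
        q=((proj(n,tray(p,[[-19,yc-18.5,z],[19,yc-18.5,z],[19,yc+19.5,z],[-19,yc+19.5,z]]))-b[:2]+.5)*k).astype(int)
        cv2.polylines(a,[q.reshape(-1,1,2)],True,col,1)
    cv2.imwrite(f"pics/{n}_fo.png",a)
E
```

```text
t 17.85 loc [  -1.1 -178.9   82.5] F [0.23 1.   0.06] w -0.0 xang-row 1.569 z [-0.009  0.023 -1.   ]
```

View pics/side_f.png

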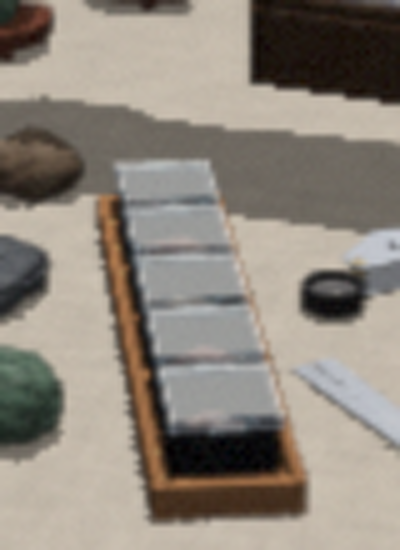

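View pics/side_fo.png

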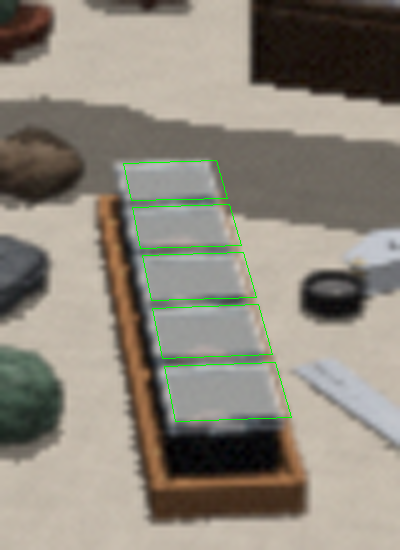

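View pics/top_f.png

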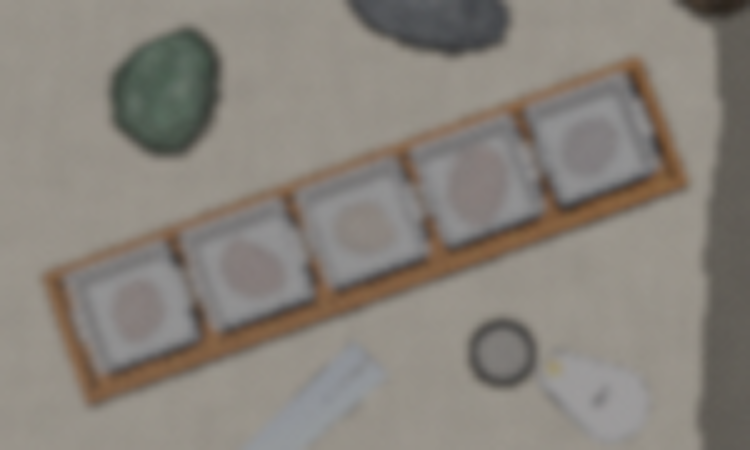

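All five lids look level or nearly so, and the tray and tools are where they were. I'll make a last light pass slightly lower and watch the force.

Emit:
drive_tool(series=[[1,[1,-15,20],0],[1,[0,-15,20],0],[1,[0,0,9],0],[1,[0,0,0],0],[1,[0,0,0],0]])

```text
clock: 18.58
eef_pos: [585.6, 77.7, 35.1]
eef_rot: [0.987, 0.163, -0.002, -0.012]
force: [-0.5, -0.1, 0.3]
gripper_width: 0.002
```

```bash
python3 -c "
from h import *
rep()"
```

```text
t 18.57 loc [   0.7 -147.7   35.1] F [-0.48 -0.09  0.33] w 0.0 xang-row 1.57 z [-0.008  0.023 -1.   ]
```

Emit:
drive_tool(series=[[1,[0,-10,0.3],0],[1,[0,-10,0.3],0],[1,[0,-10,0.3],0],[1,[0,-10,0.3],0],[1,[0,-10,0.3],0]])

```text
clock: 19.2
eef_pos: [568.4, 126.1, 34.1]
eef_rot: [0.986, 0.163, -0.003, -0.012]
force: [0.5, -0.7, 0.3]
gripper_width: -0.001
```

Emit:
drive_tool(series=[[1,[0,-5,0.5],0],[1,[0,-5,0.5],0],[1,[0,-5,0.5],0],[1,[0,-3,0.3],0],[1,[0,0,0],0]])

```text
clock: 19.82
eef_pos: [563.5, 142.2, 33.1]
eef_rot: [0.987, 0.163, -0.002, -0.012]
force: [0.9, -1.4, 4.3]
gripper_width: 0.001
```

```bash
python3 -c "
from h import *
rep()"
```

```text
t 19.82 loc [  0.7 -79.5  33.1] F [ 0.88 -1.37  4.32] w 0.0 xang-row 1.57 z [-0.008  0.023 -1.   ]
```

Contact is 4.3 N at z 33.1, so lid 1 is down on its stop. I'll ease up a touch and slide along.

Emit:
drive_tool(series=[[1,[0,-8,0],0],[1,[0,-8,0.2],0],[1,[0,-8,0.2],0],[1,[0,-8,0.2],0],[1,[0,-8,0.2],0]])

```text
clock: 20.45
eef_pos: [550.1, 180.6, 33.1]
eef_rot: [0.987, 0.163, -0.002, -0.012]
force: [0.8, -3.2, 5.3]
gripper_width: -0.003
```

Emit:
drive_tool(series=[[1,[0,-8,0.2],0],[1,[0,-8,0.2],0],[1,[0,-8,0.2],0],[1,[0,-8,0.2],0],[1,[0,-8,0.2],0]])

```text
clock: 21.08
eef_pos: [537.2, 218.3, 33.1]
eef_rot: [0.987, 0.163, -0.002, -0.012]
force: [0.6, -3.6, 5.2]
gripper_width: -0.003
```

The drag of 3.5 N is more than I'd like on a loose tray, so I'll ease up slightly.

Emit:
drive_tool(series=[[1,[0,-5,-0.1],0],[1,[0,-8,0.2],0],[1,[0,-8,0.2],0]])

```text
clock: 21.45
eef_pos: [530.1, 238.4, 33.0]
eef_rot: [0.987, 0.163, -0.003, -0.012]
force: [1.2, -3.0, 4.7]
gripper_width: 0.0
```

```bash
python3 -c "
from h import *
rep();look('g',(200,130,320,250),(180,140,350,260))"
```

```text
t 21.45 loc [ 0.1 22.3 33. ] F [ 1.19 -2.97  4.68] w 0.0 xang-row 1.57 z [-0.009  0.023 -1.   ]
```

View pics/side_g.png

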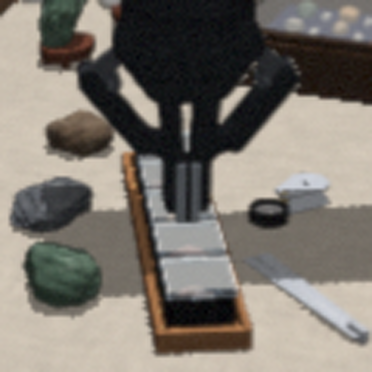

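The tray's near corners are still at (155,350) and (250,345), so it hasn't moved. On to the end, a little lighter.

Emit:
drive_tool(series=[[1,[0,-8,0],0],[1,[0,-8,0.1],0],[1,[0,-8,0.2],0],[1,[0,-8,0.2],0],[1,[0,-8,0.2],0]])

```text
clock: 22.18
eef_pos: [517.0, 276.5, 33.2]
eef_rot: [0.986, 0.163, -0.003, -0.012]
force: [0.5, -1.5, 2.3]
gripper_width: 0.001
```

Emit:
drive_tool(series=[[1,[0,-8,0.2],0],[1,[0,-8,0.2],0],[1,[0,-8,0.2],0],[1,[0,-8,0.2],0],[1,[0,-6,0.15],0]])

```text
clock: 22.8
eef_pos: [504.9, 312.4, 33.2]
eef_rot: [0.986, 0.163, -0.003, -0.012]
force: [0.0, -1.3, 0.8]
gripper_width: -0.001
```

```bash
python3 -c "
from h import *
rep()"
```

```text
t 22.8 loc [1.000e-01 1.004e+02 3.320e+01] F [ 0.   -1.29  0.85] w -0.0 xang-row 1.57 z [-0.009  0.023 -1.   ]
```

Emit:
drive_tool(series=[[1,[0,-7,0.25],0],[1,[0,-7,0.2],0],[1,[0,-7,0.17],0],[1,[0,0,0],0]])

```text
clock: 23.3
eef_pos: [498.0, 332.3, 33.0]
eef_rot: [0.986, 0.164, -0.003, -0.012]
force: [0.3, -0.5, -0.5]
gripper_width: 0.002
```

Emit:
drive_tool(series=[[1,[0,0,-20],0],[1,[0,0,-50],0],[1,[0,10,-60],0],[1,[0,50,-30],0],[1,[0,55,0],0]])

```text
clock: 23.92
eef_pos: [539.2, 219.1, 193.8]
eef_rot: [0.986, 0.164, 0.001, -0.012]
force: [1.8, 0.8, -0.0]
gripper_width: 0.0
```

Emit:
drive_tool(series=[[1,[0,60,0],0],[1,[0,60,0],0],[1,[0,60,0],0],[1,[0,40,0],0],[1,[0,0,0],0]])

```text
clock: 24.55
eef_pos: [608.4, 7.9, 184.5]
eef_rot: [0.987, 0.161, -0.003, -0.012]
force: [-0.2, 0.8, 0.4]
gripper_width: -0.001
```

```bash
python3 - <<'E'
from h import *
rep();p=np.load('pose.npy')
ims={n:eyes.get_image(n)[:,:,::-1].copy() for n in("side","top")}
for n,b,k in(("side",(220,140,300,250),5),("top",(190,150,340,240),5)):
    a=cv2.resize(ims[n][b[1]:b[3],b[0]:b[2]],None,fx=k,fy=k,interpolation=2)
    cv2.imwrite(f"pics/{n}_h.png",a)
    o=cv2.imread(f"pics/{n}0.png").astype(int)
    d=np.abs(o-ims[n]).max(2).astype(np.uint8)[110:260,170:350]
    cv2.imwrite(f"pics/{n}_hd.png",cv2.resize(cv2.convertScaleAbs(d,alpha=3),None,fx=3,fy=3))
E
```

```text
t 24.55 loc [-2.000e-01 -2.212e+02  1.845e+02] F [-0.24  0.79  0.38] w -0.0 xang-row 1.565 z [-0.009  0.023 -1.   ]
```

View pics/side_h.png

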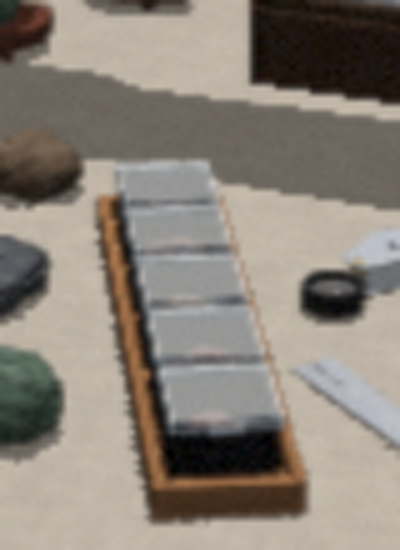

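View pics/top_h.png

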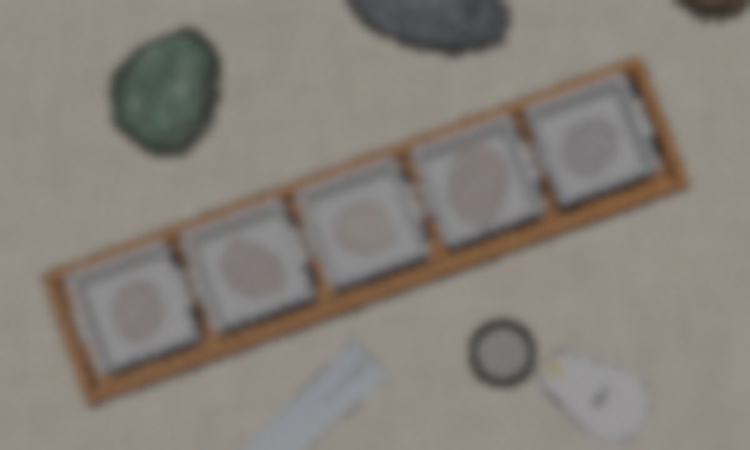

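View pics/top_hd.png

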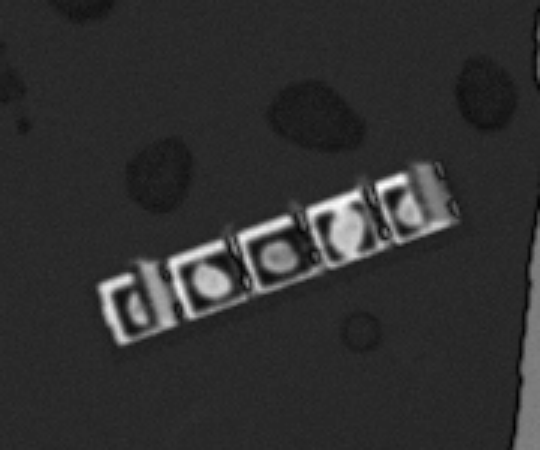

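Every lid lies level. The difference image shows only the lids changed; tray edges, tools and stones have no outline shift. Handing in.

```bash
python3 -c "
from h import *
print(abs(ctrl.state()['qvel']).max()); ctrl.job_done()"
```

```text
0.029157968877583408
the job is handed in; nothing more can be done
```

All five lids are shut, and I handed the job in at about 24.6 s with the fingers well clear, about 185 mm above the table and past the row_start end.

- **Strokes:** With the fingers closed, I made three passes from row_start to row_end, at about 38, 33.8 and 33.1 mm above the table. Between passes I lifted clear before going back.
- **Forces:** The highest reading was about 5 N down and 3.6 N along the row, on the last pass. I eased off slightly for lids 4 and 5.
- **Last checks:** In both cameras all lids look level. The before/after difference from the top camera shows changes only at the lids, so the tray, tools and stones did not visibly move. The final pass touched the lids at about 33.1 mm, which matches the shut height of 33 mm.
- **What went wrong:** On the first pass joint 6 reached its range limit, so that pass stopped short over lid 5 and left the tool tilted about 1.4°. I turned the tool a quarter turn, compensated for the tilt, and the later passes covered the whole row.
- **Measurement disagreement:** The two cameras disagreed on the tray's position by about 3 mm. That made no difference to the strokes.

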